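Charge the wax melter

ROBOT

A 6-joint arm with a two-finger parallel gripper is mounted at the origin on the work surface. World frame = base frame: x ahead of the robot, y to its left, z up, the work surface at z = 0. Lengths are in m, angles in rad, forces in N, time in s.
With the tool pointing down it reaches from about 0.35 to 0.775 m from the base axis. Payload 7.3 kg.
Tool frame: the origin (TCP) lies at the very end of the fingers, on their centre line; the grasp point (between the pads) lies 19 mm behind it (r.grip_point_offset is the distance from the TCP to the grasp point, in m); z points along the fingers, y is the line along which they close (so a half turn about z gives the same grasp; the last joint's range is limited). The gripper opens to 92 mm and grips with 3 to 60 N. Pads are 19 mm wide; open, the fingers measure 130 mm over their backs; the gripper's body (75 mm by 190 mm) begins 47 mm behind the grasp point.
Start: joints at [-1.324, 0.342, 1.524, -0, 1.275, -0.146], TCP at [0.201, -0.485, 0.227] pointing down, gripper open.
Joint ranges: [-2.53, 2.53], [-0.77, 2.02], [0.04, 2.7], [-1, 4.14], [0.28, 2.66], [-3.11, 3.11]. Speed limits (rad/s): [2.57, 2.57, 3.14, 3.14, 3.14, 3.14].

INTERFACE

Orientations are given as a unit quaternion [w, x, y, z].
In Python, from workcell import r gives the robot as it stands. Calls block until the motion is done:
- r.movep(position, orientation): joint-space move of the TCP to a pose.
- r.move_linear(position, rotation=None, velocity=0.15): straight line of the TCP; rotation=None keeps the orientation; velocity is the mean speed in m/s.
- r.move_joints(angles): joint-space move.
- r.grip(opening, grip_force=None): finger opening in m; grip_force is the grip in N (None keeps the last); returns when the fingers have stopped.
- r.dwell(seconds).
- r.solve_ik(position, orientation): joint angles nearest the present ones, or None.
- r.get_obs(): the state.
- r.camera(name): name is "scene" or "top" or "wrist"; returns a dict with "image" (420x560x3 uint8, red, green, blue), "fx", "fy", "cx", "cy" (pixels), "world_from_camera" (4x4, takes a point from camera to world coordinates); the wrist camera has in their place "tool_from_camera" (4x4, takes a point from camera to tool coordinates, whose origin is the TCP and whose axes are the flange's). Camera axes: x right, y down, z forward; pixel columns grow to the right and rows downward; lengths in m; the calibration is good to about 2 mm. A picture is of the moment at which its call begins: read the wrist's pose just before it. There is no depth.
A pose or a line that the arm cannot do raises r.IKError and nothing moves.
- r.close_job(): hands the job in; it is judged then, once.
The state is a dict: "time": time; "joint_positions": joint angles; "joint_velocities": joint speeds; "effort": joint torques, N m; "position": TCP position; "tool_rot": TCP orientation; "ft_force": force on the tool from outside, world axes, zero at the start; "wrist_torque": the same for the moment, N m; "width": finger opening in m; "grasp_force": force on a finger pad.
Only numpy, scipy, OpenCV 4.12 (cv2) and the standard library are available. Lean on these libraries where they do the work, as an engineer would, in place of code of your own. Each camera call takes 0.05 s, during which the arm holds its last target. There are 200 camera calls.

TASK

Top up the wax melter: with the scoop, and without touching the wax with the fingers, bring at least three of the wax pieces from the tub into the melter's hopper while its shutter is shut, then put the scoop back upright on its tray. Then pull the spring-loaded shutter out by its black grip until its red line is level with the front edge of the steel deck, so that the wax drops into the tank, and finish still holding it there; leave the other things on the bench where they are.

Things in the scene. Friction and masses are not known exactly. Their poses are not given: they have to be found in the camera images.
- scoop: aluminium scoop, blue raised handle, 0.14 kg. Origin under the centre of its flat pan; x points out of the open front (lip), z up. Pan 80 long (x -40 to 40) x 74 wide, floor 2.4 thick, thinned to a wedge at the lip, back wall 38 high, sides 34 high (22 near the lip). A neck rises back to the level handle: bar 85 long (x -150 to -65), 16 wide, 20 high, its centre 82 above the underside
- scoop_handle (a point): where to pinch the scoop's handle: in the scoop's frame (-105, 0, 82); pinch across its 16 mm width (scoop y), from above or tilted
- scoop_lip (a point): middle of the scoop's front lip, in the scoop's frame (40, 0, 1)
- scoop_rest: fixed teal tray for the scoop, 220 (x) x 110 (y), floor 3 thick, rim 10 high; origin under its centre
- tub: fixed open grey-blue tub of wax with a blue rim, outside 216 (x, its long way) x 96 (y) x 52 high, walls and floor 4 thick, so 88 wide inside; origin under its centre. At the start the wax lies in its middle and its +x half; the 80 mm at its -x end are clear
- wax0: pale yellow wax pastille, 30 diameter x 20 tall, rounded, 11 g, slippery (friction about 0.3); origin at the centre of one flat face
- wax1: pale yellow wax pastille, 30 diameter x 20 tall, rounded, 11 g, slippery (friction about 0.3); origin at the centre of one flat face
- wax2: pale yellow wax pastille, 30 diameter x 20 tall, rounded, 11 g, slippery (friction about 0.3); origin at the centre of one flat face
- wax3: pale yellow wax pastille, 30 diameter x 20 tall, rounded, 11 g, slippery (friction about 0.3); origin at the centre of one flat face
- wax4: pale yellow wax pastille, 30 diameter x 20 tall, rounded, 11 g, slippery (friction about 0.3); origin at the centre of one flat face
- melter: fixed wax melter: cream box 220 (x) x 200 (y), its steel deck 100 above the bench, on it a round steel hopper over a slide shutter; origin under its centre, which is also the axis of the hopper; the shutter pulls out along -x
- hopper_mouth (a point): centre of the hopper's round mouth, 166 above the bench; mouth 126 diameter inside, narrowing to a 76 throat that ends just above the shutter (plate top at 104.5)
- tank_floor (a point): centre of the tank's floor inside the melter, 21 above the bench, straight below the hopper; tank 180 x 160 inside, 71 deep below the deck
- shutter_grip (a point): centre of the black upright grip on the outer end of the shutter, 16 (x) x 56 (y) x 48 tall; the point lies 136 above the bench (top at 160); shut, it stands 122 from the hopper's axis, its face 46 clear of the hopper's rim. A 136 mm wide crossbar 112 high runs under it. It is pulled along its own -x
- shutter (a joint): how far the shutter is out, m: 0 shut, grows as it is pulled, 0.075 when the red line across the shutter plate is level with the front edge of the steel deck (hopper throat open), 0.095 at its stop. A spring pulls it shut: about 4 N when shut, 11 N at the mark, plus 0.6 N friction
- deck_edge (a point): middle of the front edge of the steel deck, at the height of the shutter plate: where the red line must come
- cassettes: stack of four embedding cassettes, 46 x 28 x 24 tall; origin at its underside, x along its length. Bystander: leave it where it is
- forceps: steel forceps lying flat, 130 x 18 x 7; origin at mid-length, on the bench. Bystander: leave it where it is
- reagent: amber bottle with black cap, 72 diameter, 170 tall; origin under its centre. Bystander: leave it where it is
- stain_jar: purple stain jar with steel lid, 64 diameter, 85 tall; origin under its centre. Bystander: leave it where it is
- brush: small section brush lying flat, 150 long, 10 high; origin near mid-length. Bystander: leave it where it is

How it is judged:
By the outcome, as a careful person would: the job done as asked, in the order asked, and still so for the second after the job is handed in, while the arm keeps its last pose, push and grip.
It also fails if it takes over 72 s, if anything falls off the work surface, if the arm or the gripper's body presses on something with over 40 N, if the wrist force passes 120 N, or if a joint passes its speed limit or range.

## Working session

There is one attempt and no reset: what is moved stays moved. The work goes in short steps, each a Python script; the robot and the scene stay as the last script left them, time stands still between calls to the robot, and variables do not carry over. Pictures are saved under pics/ and viewed, at most 15 in all, crops included, and the job is handed in when it is done.

```bash
mkdir -p pics; ls; python3 - <<'E'
from workcell import r
import cv2,numpy as np
for n in("scene","top"):
    c=r.camera(n); cv2.imwrite(f"pics/{n}0.png",c["image"][:,:,::-1])
    print(n,c["fx"],c["fy"],c["cx"],c["cy"],np.round(c["world_from_camera"],4).tolist())
c=r.camera("wrist");print(np.round(c["tool_from_camera"],4).tolist(),c["fx"])
o=r.get_obs();print(o)
E
```

```text
pics
scene 479.4321920265239 479.4321920265239 280.80328662774974 205.4110747099303 [[-0.6912, 0.4835, -0.5372, 1.1953], [0.7226, 0.4497, -0.525, 0.6344], [-0.0123, -0.751, -0.6601, 0.917], [0.0, 0.0, 0.0, 1.0]]
top 527.5914208450638 527.5914208450638 277.44486193925195 199.79180560374638 [[-0.0648, -0.9759, 0.2082, 0.2405], [-0.9979, 0.0637, -0.0122, -0.0156], [-0.0013, -0.2085, -0.978, 1.4022], [0.0, 0.0, 0.0, 1.0]]
[[-0.0008, -0.9627, -0.2705, 0.0732], [1.0, -0.0007, -0.0007, 0.0001], [0.0005, -0.2705, 0.9627, -0.158], [0.0, 0.0, 0.0, 1.0]] 352.2664708156313
{'time': 0.15, 'joint_positions': array([-1.32399844e+00,  3.42550080e-01,  1.52476267e+00, -3.78689528e-06,
        1.27542286e+00, -1.46013428e-01]), 'joint_velocities': array([-0.0007361 , -0.002007  , -0.00208505,  0.00235762, -0.00035017,
       -0.00139843]), 'effort': array([ 1.63648408e-03, -4.31464863e+01, -2.44355410e+01,  7.17499852e-02,
        5.37196209e-02, -7.53547556e-05]), 'position': array([ 0.20090294, -0.48471798,  0.22622335]), 'tool_rot': array([-5.70658948e-04,  9.80774063e-01,  1.95145870e-01, -3.05945783e-05]), 'ft_force': array([-0.47341778,  0.89995231, -0.41164705]), 'wrist_torque': array([ 0.00203145, -0.00650984,  0.00204122]), 'grasp_force': 0.0, 'width': 0.09148312992719729}
```

View pics/scene0.png

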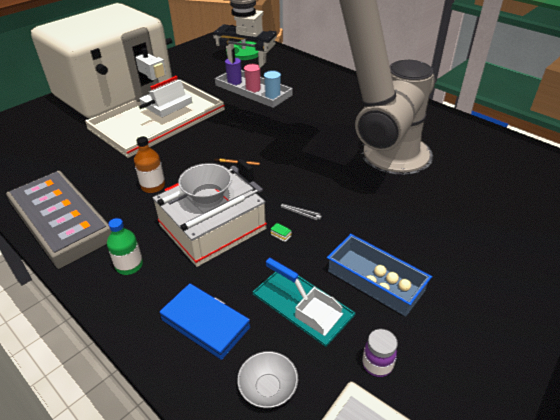

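View pics/top0.png

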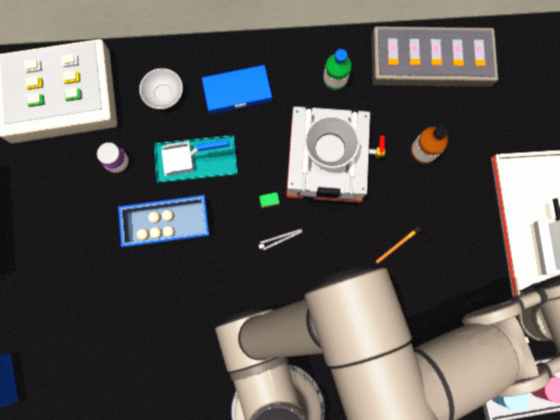

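The scene view shows the tub at about (380,272), scoop tray (303,305) and melter (210,210). In the top view they are at (164,221), (196,159) and (330,150), with the grip at (328,192). I'll enlarge both for precise corners.

```bash
python3 - <<'E'
import cv2
a=cv2.imread("pics/top0.png")[95:255,110:376]; cv2.imwrite("pics/topc.png",cv2.resize(a,None,fx=3,fy=3,interpolation=cv2.INTER_CUBIC))
a=cv2.imread("pics/scene0.png")[155:345,150:440]; cv2.imwrite("pics/scenec.png",cv2.resize(a,None,fx=2.75,fy=2.75,interpolation=cv2.INTER_CUBIC))
E
```

```text
(no output)
```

View pics/topc.png

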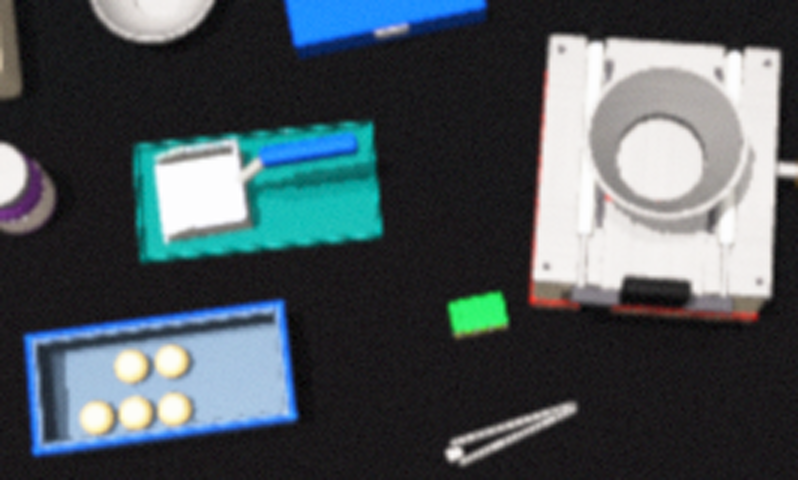

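View pics/scenec.png

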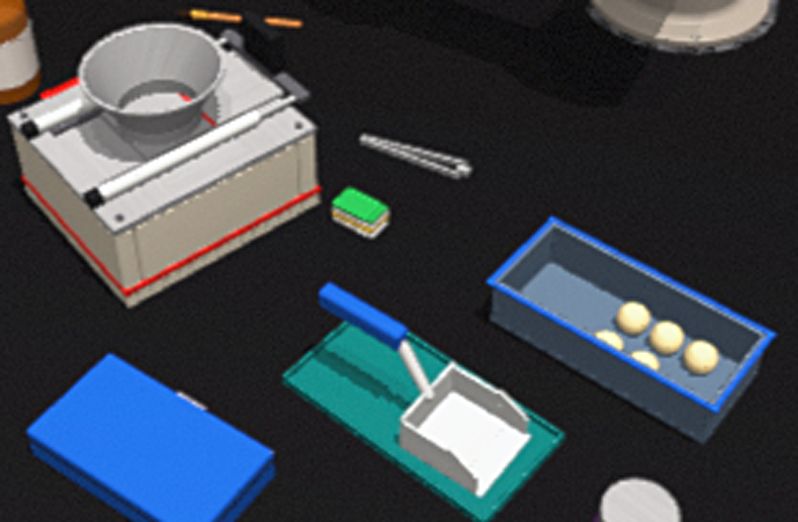

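The crops give clear corners: tub rim, tray rim, deck, handle and hopper mouth. Next I fit planar poses from both views and triangulate heights as a check.

```bash
cat > geo.py <<'E'
import numpy as np, cv2
from scipy.optimize import least_squares
CAM={"scene":(479.432,280.803,205.411,np.array([[-0.6912,0.4835,-0.5372,1.1953],[0.7226,0.4497,-0.525,0.6344],[-0.0123,-0.751,-0.6601,0.917],[0,0,0,1.]])),
"top":(527.591,277.445,199.792,np.array([[-0.0648,-0.9759,0.2082,0.2405],[-0.9979,0.0637,-0.0122,-0.0156],[-0.0013,-0.2085,-0.978,1.4022],[0,0,0,1.]]))}
def proj(cam,P):
    f,cx,cy,T=cam; p=(np.asarray(P)-T[:3,3])@T[:3,:3]
    return np.stack([f*p[:,0]/p[:,2]+cx,f*p[:,1]/p[:,2]+cy],1)
def ray(cam,uv):
    f,cx,cy,T=cam; d=T[:3,:3]@np.array([(uv[0]-cx)/f,(uv[1]-cy)/f,1]); return T[:3,3],d/np.linalg.norm(d)
def tri(obs): # [(cam,uv)]
    A=np.zeros((3,3));b=np.zeros(3)
    for c,uv in obs:
        o,d=ray(c,uv);M=np.eye(3)-np.outer(d,d);A+=M;b+=M@o
    return np.linalg.solve(A,b)
def planar(obs,x0,freez=False): # [(cam,uv,local xyz)]
    def f(q):
        c,s=np.cos(q[2]),np.sin(q[2]);e=[]
        for cam,uv,l in obs:
            P=[[q[0]+c*l[0]-s*l[1],q[1]+s*l[0]+c*l[1],l[2]+(q[3] if freez else 0)]]
            e.append(proj(cam,P)[0]-uv)
        return np.ravel(e)
    s=least_squares(f,list(x0)+([0] if freez else []),loss="soft_l1"); return s.x,np.round(f(s.x),1)
E
python3 - <<'E'
from geo import *
T=lambda u,v:np.array([110+(u+.5)/3-.5,95+(v+.5)/3-.5]); S=lambda u,v:np.array([150+(u+.5)/2.75-.5,155+(v+.5)/2.75-.5])
t,s=CAM["top"],CAM["scene"]
def both(name,loc,tp,sp,x0):
    o=[(t,T(*a),l) for a,l in zip(tp,loc) if a]+[(s,S(*a),l) for a,l in zip(sp,loc) if a]
    for fz in(0,1): q,e=planar(o,x0,fz);print(name,np.round(q,4),np.abs(e).max(), e if fz else "")
    print(" tri",[np.round(tri([(t,T(*a)),(s,S(*b))]),3).tolist() for a,b in zip(tp,sp) if a and b])
m=.001
both("tub",[(.108,-.048,.052),(-.108,-.048,.052),(-.108,.048,.052),(.108,.048,.052)],[(24,336),(283,300),(298,418),(34,455)],[(717,408),(488,283),(553,219),(775,335)],(.35,.25,1.6))
both("tray",[(.11,-.055,.01),(-.11,-.055,.01),(-.11,.055,.01),(.11,.055,.01)],[(135,143),(373,122),(382,238),(142,262)],[(482,520),(284,380),(350,321),(563,436)],(.5,.2,1.6))
both("melt",[(.11,.1,.1),(.11,-.1,.1),(-.11,.1,.1),(-.11,-.1,.1)],[(549,35),(780,48),(531,287),(770,297)],[(127,232),(10,115),(318,127),None],(.55,-.1,0))
both("scoop",[(-.15,0,.092),(-.065,0,.092),(.04,-.037,.0),(.04,.037,.0)],[(356,138),(262,150),None,(167,242)],[(325,289),(401,338),(480,495),(528,433)],(.5,.2,1.6))
# wax centers
for a in[(130,366),(172,361),(96,417),(134,412),(174,409)]:
    o,d=ray(t,T(*a));k=(.018-o[2])/d[2];print("wax",np.round((o+k*d)[:2],3))
print("grip top",[np.round(tri([(t,T(655,279)),(s,S(258,20))]),3)])
E
```

```text
tub [0.4929 0.2693 1.6506] 3.2 
tub [0.4943 0.2699 1.6504 0.0025] 3.6 [ 1.1  0.9 -2.9  1.2 -3.6 -2.1  0.8 -2.4 -0.3 -0.6  2.3 -0.4  0.3  1.
 -1.7 -0.3]
 tri [[0.536, 0.384, 0.057], [0.554, 0.16, 0.051], [0.449, 0.151, 0.049], [0.432, 0.377, 0.051]]
tray [0.6693 0.1839 1.612 ] 6.5 
tray [ 0.6691  0.1837  1.6157 -0.0052] 5.2 [ 0.1  1.2 -0.2 -0.1  0.5 -0.7  0.2 -0.1  0.2  1.7 -1.3 -0.2  4.9 -5.2
 -0.1  0.2]
 tri [[0.72, 0.295, 0.012], [0.728, 0.077, 0.004], [0.626, 0.069, -0.012], [0.609, 0.291, 0.006]]
melt [ 0.6403 -0.1718 -0.1275] 3.2 
melt [ 0.6403 -0.1716 -0.1277  0.0008] 3.2 [-0.5  1.  -1.1  1.1  0.5 -1.4 -0.1  0.1 -3.2 -0.5 -0.   0.6  0.  -0.6]
 tri [[0.761, -0.084, 0.101], [0.737, -0.286, 0.103], [0.542, -0.058, 0.098]]
scoop [0.6673 0.2331 1.6896] 2.1 
scoop [0.6676 0.2333 1.69   0.0019] 2.2 [ 0.3 -0.5 -0.7  1.2  0.2  0.3 -2.2 -0.5  0.2 -1.5  0.1  0.8  0.2  1. ]
 tri [[0.683, 0.087, 0.093], [0.678, 0.169, 0.092], [0.626, 0.268, 0.005]]
wax [0.511 0.301]
wax [0.513 0.264]
wax [0.467 0.332]
wax [0.469 0.298]
wax [0.47  0.263]
grip top [array([ 0.526, -0.155,  0.167])]
```

```bash
cat > kin.py <<'E'
import numpy as np
from scipy.spatial.transform import Rotation as R
def quat(zt,yt):
    zt=np.array(zt,float);zt/=np.linalg.norm(zt);yt=np.array(yt,float);yt-=zt*(yt@zt);yt/=np.linalg.norm(yt)
    q=R.from_matrix(np.stack([np.cross(yt,zt),yt,zt],1)).as_quat();return q[[3,0,1,2]]
def tool(p,ref,yaw,pitch,tau,sgn,off=.019,g=(-.105,0,.082)):
    """TCP pose so that scoop-frame point ref sits at world p; pitch>0 nose down; angles rad"""
    Rs=R.from_euler("ZY",[yaw,pitch]).as_matrix(); zt=Rs@[np.sin(tau),0,-np.cos(tau)]
    return np.array(p)+Rs@(np.array(g)-np.array(ref))+off*zt, quat(zt,Rs@[0,sgn,0])
E
python3 - <<'E'
from workcell import r; from kin import *
d=np.deg2rad; off=r.grip_point_offset
tub=(np.array([.493,.2695]),1.650); H=np.array([.6405,-.172])
def ik(*a):
    try:q=r.solve_ik(*a)
    except r.IKError:q=None
    return None if q is None else np.round(q,2)
ux=np.array([np.cos(tub[1]),np.sin(tub[1])])
for sgn in(1,-1):
  for tau in(0,15,30):
    t=d(tau); o=[]
    o.append(ik(*tool([.667,.233,.003],(0,0,0),1.69,0,t,sgn,off)))
    for k,p in((-.062,0),(.062,0),(.062,-20)): o.append(ik(*tool([*(tub[0]+k*ux),.005],(0,0,0),tub[1],d(p),t,sgn,off)))
    print(sgn,tau,"rest/in/far/tilt",[None if a is None else a.tolist() for a in o])
    for yaw in range(-180,180,30):
        f=np.array([np.cos(d(yaw)),np.sin(d(yaw))])
        rr=[ik(*tool([*(H-.0*f),.17],(.04,0,.001),d(yaw),d(p),t,sgn,off)) for p in(-15,25,50,60)]
        if rr[2] is not None: print("  dump",yaw,[None if a is None else a.tolist() for a in rr])
E
```

```text
1 0 rest/in/far/tilt [[0.08, 0.79, 1.2, -0.0, 1.16, 3.1], None, [0.29, 0.55, 1.67, -0.0, 0.92, -2.93], [0.05, 0.61, 1.79, 0.49, 0.81, 2.76]]
  dump -180 [None, [-0.39, 0.53, 1.14, 0.19, 1.07, 1.12], [-0.53, 0.27, 1.69, 0.84, 0.55, 0.45], [-0.6, 0.22, 1.88, 1.42, 0.52, -0.16]]
  dump -150 [None, [-0.41, 0.55, 1.11, 0.37, 1.24, 0.56], [-0.67, 0.39, 1.51, 0.94, 1.07, -0.02], [-0.77, 0.38, 1.64, 1.18, 1.13, -0.29]]
  dump -120 [[-0.06, 0.85, 0.76, -0.23, 1.66, 0.46], [-0.42, 0.58, 1.06, 0.44, 1.47, 0.06], [-0.68, 0.57, 1.2, 0.86, 1.56, -0.26], [-0.77, 0.61, 1.24, 1.0, 1.64, -0.37]]
  dump -90 [[-0.02, 0.6, 1.23, -0.27, 1.32, 0.05], [-0.42, 0.61, 1.0, 0.4, 1.71, -0.4], [-0.63, 0.78, 0.81, 0.76, 2.02, -0.46], [-0.69, 0.88, 0.73, 0.91, 2.13, -0.43]]
  dump -60 [[-0.08, 0.38, 1.6, -0.25, 1.03, -0.49], [-0.4, 0.64, 0.95, 0.27, 1.9, -0.89], [-0.53, 1.02, 0.33, 0.67, 2.48, -0.66], None]
  dump 30 [[-0.74, 0.38, 1.6, 0.28, 1.1, -2.95], [-0.34, 0.64, 0.95, -0.34, 1.83, -2.48], [-0.18, 1.02, 0.33, -0.78, 2.36, -2.69], None]
  dump 60 [[-0.75, 0.6, 1.23, 0.26, 1.38, 2.86], [-0.33, 0.61, 1.0, -0.43,
[... 9204 characters left out ...]
49], [-0.3, 0.71, 0.72, -0.27, 1.94, 0.68], [-0.23, 0.88, 0.43, -0.43, 2.18, 0.64]]
  dump 60 [[-0.94, 0.71, 1.23, 0.7, 1.58, -0.56], [-0.57, 0.54, 1.05, 0.09, 1.55, -0.05], [-0.27, 0.63, 0.86, -0.34, 1.73, 0.21], [-0.17, 0.71, 0.77, -0.51, 1.82, 0.27]]
  dump 90 [[-0.8, 1.12, 0.39, 0.63, 2.15, -0.58], [-0.54, 0.68, 0.8, 0.08, 1.7, -0.53], [-0.27, 0.55, 1.01, -0.34, 1.49, -0.26], [-0.16, 0.54, 1.08, -0.52, 1.46, -0.12]]
  dump 120 [None, [-0.48, 0.82, 0.53, 0.05, 1.86, -0.99], [-0.3, 0.48, 1.13, -0.24, 1.29, -0.79], [-0.21, 0.39, 1.31, -0.43, 1.11, -0.61]]
  dump 150 [None, [-0.4, 0.92, 0.33, 0.01, 1.98, -1.44], [-0.36, 0.44, 1.19, -0.06, 1.17, -1.39], [-0.34, 0.3, 1.44, -0.12, 0.89, -1.33]]
```

```bash
cat > look.py <<'E'
from workcell import r
from geo import *; from kin import *
def wrist(name):
    o=r.get_obs();c=r.camera("wrist");q=o["tool_rot"];T=np.eye(4);T[:3,:3]=R.from_quat(np.roll(q,-1)).as_matrix();T[:3,3]=o["position"]
    cv2.imwrite(f"pics/{name}.png",c["image"][:,:,::-1]); return c["image"],(c["fx"],c["cx"],c["cy"],T@np.array(c["tool_from_camera"]))
def quadof(img,lo,hi):
    m=cv2.inRange(cv2.cvtColor(img,cv2.COLOR_RGB2HSV),lo,hi)
    n,l,s,_=cv2.connectedComponentsWithStats(cv2.morphologyEx(m,cv2.MORPH_CLOSE,np.ones((5,5))));k=1+np.argmax(s[1:,4])
    h=cv2.convexHull(np.argwhere(l==k)[:,::-1].astype(np.int32))
    e=.02
    while 1:
        a=cv2.approxPolyDP(h,e*cv2.arcLength(h,True),True)
        if len(a)<=4:return a[:,0].astype(float)
        e+=.005
def onz(cam,uv,z):
    o,d=ray(cam,uv);return (o+d*(z-o[2])/d[2])[:2]
E
python3 - <<'E'
from look import *
def go(x,y,z,yaw): r.movep([x,y,z],quat([0,0,-1],[np.cos(yaw),np.sin(yaw),0]))
import pickle;D={}
for n,a in dict(melt=(.58,-.165,.33,-.1),scoop=(.668,.17,.27,.05),tub=(.493,.265,.26,.08)).items():
    go(*a);r.dwell(.2);im,c=wrist("w_"+n);D[n]=(im,c)
    if n=="tub":
        q=quadof(im,(100,120,90),(130,255,255));print(n,q.tolist(),np.round([onz(c,p,.052) for p in q],4).tolist())
    if n=="scoop":
        q=quadof(im,(80,120,50),(95,255,255));print("tray",q.tolist(),np.round([onz(c,p,.01) for p in q],4).tolist())
        q=quadof(im,(100,120,90),(130,255,255));print("handle",q.tolist(),np.round([onz(c,p,.092) for p in q],4).tolist())
pickle.dump(D,open("w.pkl","wb"));print(r.get_obs()["time"])
cv2.imwrite("pics/mont.png",np.hstack([cv2.resize(cv2.imread(f"pics/w_{n}.png"),(400,300)) for n in("scoop","tub")]))
E
```

```text
tray [[335.0, 61.0], [328.0, 246.0], [242.0, 246.0], [236.0, 61.0]] [[0.7188, 0.2962], [0.7287, 0.078], [0.6195, 0.0728], [0.6096, 0.2911]]
handle [[480.0, 198.0], [458.0, 284.0], [388.0, 243.0], [390.0, 198.0]] [[0.8615, 0.1674], [0.8567, 0.0737], [0.7771, 0.1161], [0.7731, 0.1632]]
tub [[338.0, 63.0], [330.0, 275.0], [238.0, 277.0], [230.0, 63.0]] [[0.5373, 0.3847], [0.5548, 0.161], [0.4505, 0.1504], [0.4333, 0.3767]]
4.8833
```

View pics/w_melt.png

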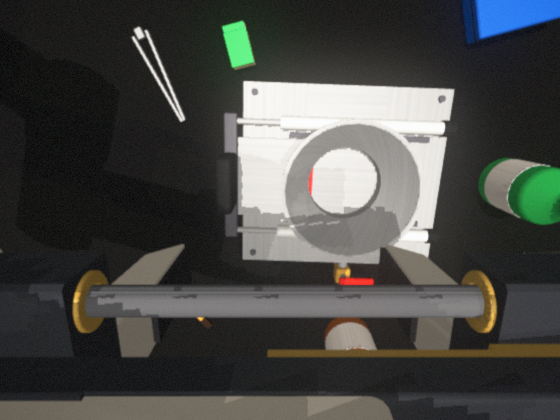

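View pics/mont.png

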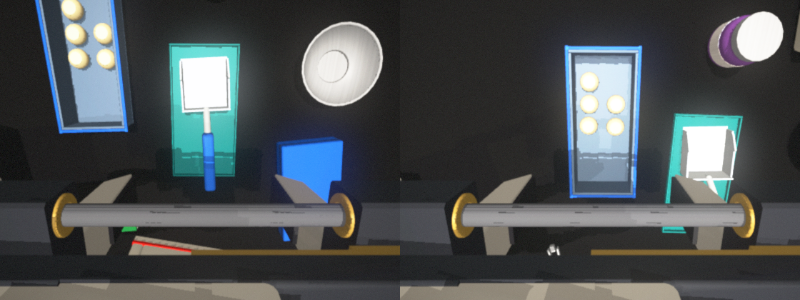

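The wrist views agree with the first fit. Tub rim (230–338, 63–277) measures 105×226 mm with its lip, and the deck corners are at (243,82), (453,90) and (243,262). The hopper centre is near (352,186) and the handle runs (291,265)–(290,189). Next I refine the handle and melter.

```bash
python3 - <<'E'
from look import *; import pickle
D=pickle.load(open("w.pkl","rb"))
im,c=D["scoop"]
m=cv2.inRange(cv2.cvtColor(im,cv2.COLOR_RGB2HSV),(100,120,90),(130,255,255)); m2=np.zeros_like(m);m2[170:280,270:315]=m[170:280,270:315]
p=np.argwhere(m2)[:,::-1]; top=p[p[:,1]<p[:,1].min()+4].mean(0); bot=p[p[:,1]>p[:,1].max()-4].mean(0)
print("handle px",top,bot,p.min(0),p.max(0)); a,b=onz(c,top,.092),onz(c,bot,.092);print("handle pts",a,b,"len",np.linalg.norm(a-b))
g=cv2.cvtColor(im,cv2.COLOR_RGB2GRAY);w=(g>200).astype(np.uint8)*255;w[:,:245]=0;w[:,330:]=0;w[170:]=0
h=cv2.convexHull(np.argwhere(w)[:,::-1].astype(np.int32));print("pan hull",cv2.boundingRect(h), cv2.approxPolyDP(h,4,True)[:,0].tolist())
d=b-a;ya=np.arctan2(*(a-b)[::-1]);print("yaw",ya,"origin",b+.15*(a-b)/np.linalg.norm(d))
im,c=D["melt"]
for P in((243,82),(453,90),(243,262)):print(onz(c,P,.1))
print("hopper",onz(c,(352,186),.166),"grip",onz(c,(224,183),.15))
q,e=planar([(c,np.array(u),l) for u,l in(((243,82),(-.11,.1,.1)),((453,90),(.11,.1,.1)),((243,262),(-.11,-.1,.1)),((352,186),(0,0,.166)))],(.64,-.17,-.1));print(q,e)
g=im[150:215,205:240].astype(int).sum(2);print(g[::6,::2])
E
```

```text
handle px [290.66666667 187.875     ] [293.82692308 265.30769231] [283 186] [301 267]
handle pts [0.67498429 0.16877773] [0.68253899 0.08692156] len 0.08220404974268332
pan hull (251, 78, 72, 92) [[322, 154], [293, 169], [255, 157], [252, 82], [318, 79]]
yaw 1.6628280016421855 origin [0.66875372 0.23628677]
[ 0.54758418 -0.06087779]
[ 0.76468348 -0.09110636]
[ 0.52050425 -0.26187009]
hopper [ 0.64321934 -0.16741801] grip [ 0.52187357 -0.15537046]
[ 0.64289036 -0.17491547 -0.13346949] [-0.4  0.3  0.5 -0.7 -0.2 -1.9  0.1  7.8]
[[117 123 116 118 126 138 137 134 135 165 371 410 421 424 429 428 418 716]
 [124 114 128 132 129 128 130 127 129 132 134 141 146 150 155 149 279 607]
 [116 111 108 121 136 119 151 162 174 186 190 190 163 149 152 151 276 484]
 [115 108 123 114 125 124 145 162 177 170 193 191 163 149 130 151 255 472]
 [101  97 101 121 128 101 148 165 175 170 176 186 161 143 142 136 261 463]
 [100 105 120 105 130 112 139 166 162 176 190 180 156 139 137 149 262 473]
 [106  94 116 120 114 124 142 152 170 178 165 172 167 139 130 140 264 468]
 [ 91  88  84  75 104 111 131 168 161 165 177 171 158 132 115 123 248 464]
 [ 77  85  90  90  63 109 141 147 162 159 163 173 162 131 125 122 259 465]
 [ 74  86  86  74  85  93 113 120 145 160 152 176 153 126 120 160 265 465]
 [ 81  90  83  72  84  92 101 113 111 114 131 127 131 126 232 255 271 455]]
```

```bash
cat > plan.py <<'E'
from look import *
d=np.deg2rad; TAU=d(20); off=r.grip_point_offset
TUB=np.array([.494,.2685]);TY=1.648; H=np.array([.6415,-.1725]);MY=-.13
SC=np.array([.668,.235]);SY=1.668
LIP=(.04,0,0);HEEL=(-.04,0,0)
def S(p,yaw,pitch,ref=(0,0,0)): return tool(p,ref,yaw,d(pitch),TAU,-1,off)
def T(k,z,pitch,ref,l=0):
    u=np.array([np.cos(TY),np.sin(TY)]);n=np.array([-u[1],u[0]]);return S([*(TUB+k*u+l*n),z],TY,pitch,ref)
def lin(P,v=.15): r.move_linear(P[0],P[1],velocity=v)
def st(m=""):
    o=r.get_obs();print(m,"t",round(o["time"],2),"p",np.round(o["position"],4),"w",round(o["width"],4),"F",np.round(o["ft_force"],1),"M",np.round(o["wrist_torque"],2),"g",round(o["grasp_force"],1))
E
python3 - <<'E'
from plan import *
P=S([*SC,.003],SY,0); z=R.from_quat(np.roll(P[1],-1)).as_matrix()[:,2]
r.grip(.06); r.movep(P[0]-.10*z,P[1]); lin((P[0],P[1]),.2); st("at")
r.grip(.005,55); st("gripped")
lin(S([*SC,.010],SY,0),.05); st("lift1"); lin(S([*SC,.14],SY,0),.2); st("lift")
r.movep(*T(-.022,.13,12,LIP)); st("over tub")
c=r.camera("scene");cv2.imwrite("pics/s1.png",cv2.resize(c["image"][150:360,220:500,::-1],(784,588),interpolation=cv2.INTER_CUBIC))
E
```

```text
at t 7.31 p [0.6781 0.1377 0.0689] w 0.0596 F [0.3 0.5 0.3] M [-0.2  -0.11  0.01] g 0.0
gripped t 8.07 p [0.6776 0.1368 0.0674] w 0.0155 F [-0.1  0.4  1. ] M [-0.24 -0.11  0.04] g 55.0
lift1 t 8.37 p [0.6778 0.1369 0.0748] w 0.0154 F [ 0.2  0.5 -1.2] M [-0.33 -0.15  0.06] g 55.0
lift t 9.17 p [0.6769 0.1368 0.2028] w 0.0155 F [ 0.3 -0.4 -1.8] M [-0.44 -0.1   0.02] g 55.0
over tub t 9.9 p [0.5053 0.1249 0.2213] w 0.0158 F [ 0.1  0.6 -0.9] M [-0.23 -0.15 -0.  ] g 55.0
```

View pics/s1.png

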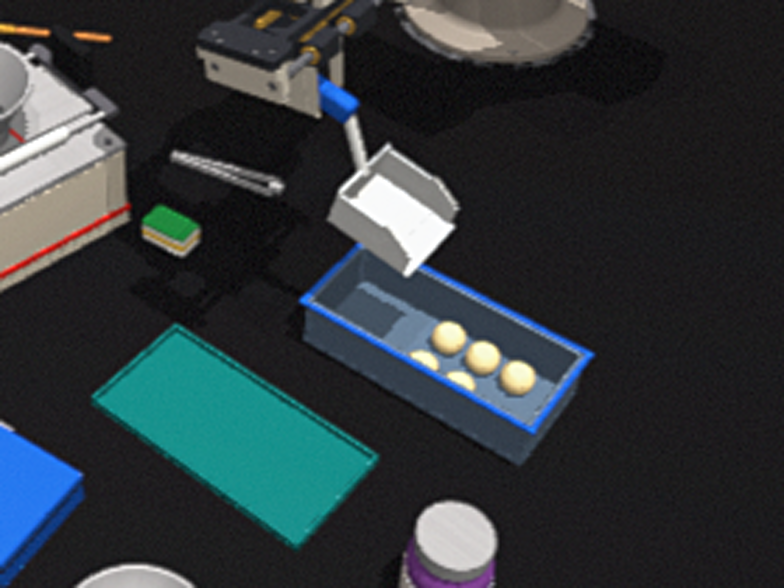

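The scoop is held nose-down over the clear end of the tub, with lip corners at about (455,220) and (408,272) in the crop. I'll compare those with the prediction, then scoop with force checks.

```bash
python3 - <<'E'
from plan import *
u=np.array([np.cos(TY),np.sin(TY)]);n=np.array([-u[1],u[0]])
L=[[*(TUB-.022*u+s*.037*n),.13] for s in(1,-1)]
print((proj(CAM["scene"],L)-[220,150])*2.8)
lin(T(-.022,.020,12,LIP),.15); st("z20")
for z in np.arange(.012,.0005,-.0015):
    lin(T(-.022,z,12,LIP),.03); r.dwell(.08); F=r.get_obs()["ft_force"]
    if F[2]>3: break
print("z",z); st("contact")
E
```

```text
[[453.56775144 226.15076431]
 [406.38644701 276.59440417]]
z20 t 10.83 p [0.5059 0.1247 0.1122] w 0.0158 F [ 0.6 -1.1 -0.8] M [-0.3  -0.17  0.05] g 55.0
z 0.001500000000000003
contact t 13.67 p [0.5056 0.1248 0.0938] w 0.0155 F [ 0.5 -0.7  4.8] M [0.4  0.02 0.06] g 55.0
```

```bash
python3 - <<'E'
from plan import *
lin(T(-.015,.0025,3,LIP),.05); st("level")
for k in np.arange(.005,.1061,.01):
    try: lin(T(k,.0018,3,LIP),.08)
    except r.IKError as e: print("IK",k,e);break
    F=r.get_obs()["ft_force"]
    print(round(k,3),np.round(F,1))
    if F[1]<-25: break
r.dwell(.1); st("end")
c=r.camera("top");cv2.imwrite("pics/t2a.png",c["image"][:,:,::-1]);a=cv2.resize(c["image"][180:260,100:230,::-1],None,fx=3.05,fy=3.05,interpolation=cv2.INTER_CUBIC)
c=r.camera("scene");b=cv2.resize(c["image"][225:325,310:440,::-1],None,fx=3.05,fy=3.05,interpolation=cv2.INTER_CUBIC)
h=min(len(a),len(b));cv2.imwrite("pics/s2.png",np.hstack([a[:h],b[:h]]))
E
```

```text
level t 14.22 p [0.5056 0.119  0.074 ] w 0.0158 F [0.8 0.5 2.5] M [ 0.53 -0.11 -0.09] g 55.0
0.005 [-0.   2.1  2.5]
0.015 [0.4 2.6 3.8]
0.025 [1.2 2.2 2.4]
0.035 [0.9 1.9 2. ]
0.045 [1.2 2.8 3.3]
0.055 [0.6 1.3 2.8]
0.065 [1.6 1.7 3.9]
0.075 [1.5 0.9 3.2]
0.085 [0.4 1.3 4.6]
0.095 [0.7 1.6 3.6]
0.105 [ 2.6 -6.7  5.2]
end t 17.47 p [0.4976 0.2373 0.0736] w 0.0154 F [ 2.6 -5.7  6.3] M [-0.37 -0.41 -0.14] g 55.0
```

View pics/s2.png

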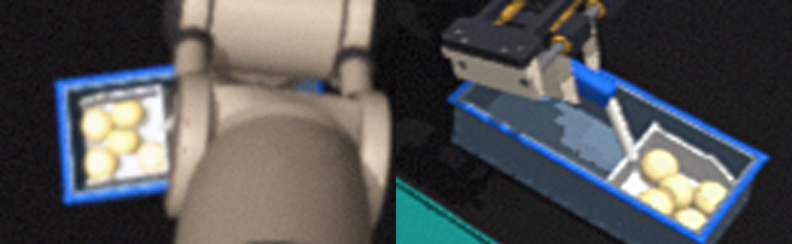

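All five pieces are in the pan. Next: tilt back, lift, carry at about -18° to the hopper, and check.

```bash
python3 - <<'E'
from plan import *
h=.103-.08
lin(T(h,.006,-7,HEEL),.06); st("tilt")
lin(T(h-.004,.09,-18,HEEL),.12); lin(T(h-.004,.19,-18,HEEL),.2); st("up")
DY=d(60); f=np.array([np.cos(DY),np.sin(DY)])
P=S([*(H-.02*f),.235],DY,-15,LIP); q=r.solve_ik(*P); q0=r.get_obs()["joint_positions"];print(np.round(q0,2),np.round(q,2))
n=4
for i in range(1,n+1): # shorter hops = gentler
    pass
r.movep(*P); r.dwell(.2); st("hopper")
c=r.camera("top");a=cv2.resize(c["image"][90:250,250:420,::-1],None,fx=2.3,fy=2.3,interpolation=cv2.INTER_CUBIC)
c=r.camera("scene");b=cv2.resize(c["image"][120:280,140:310,::-1],None,fx=2.3,fy=2.3,interpolation=cv2.INTER_CUBIC)
cv2.imwrite("pics/s3.png",np.hstack([a,b]))
E
```

```text
tilt t 17.99 p [0.4967 0.2249 0.0622] w 0.0155 F [-0.5 -1.   2.4] M [-0.24  0.02  0.16] g 55.0
up t 19.39 p [0.4976 0.2122 0.2319] w 0.0156 F [-0.5 -0.2 -1.8] M [-0.78 -0.09  0.  ] g 55.0
[-0.12  0.38  1.65  0.67  1.33 -0.43] [-0.91  0.63  1.12  0.56  1.64 -0.42]
hopper t 21.52 p [ 0.5566 -0.3193  0.2614] w 0.0157 F [-0.5  0.8 -2. ] M [-0.66  0.32 -0.03] g 55.0
```

View pics/s3.png

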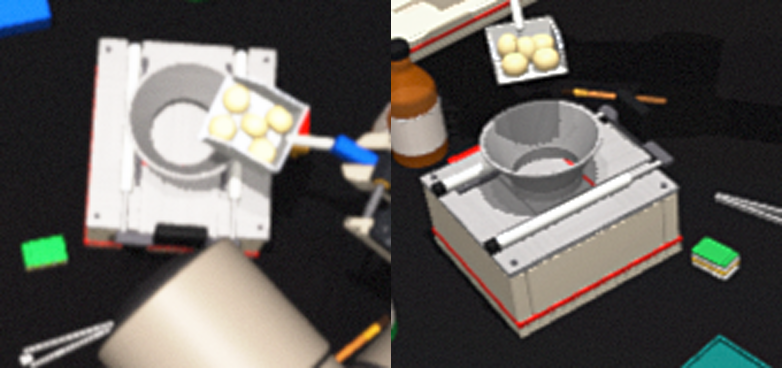

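All five pieces are on the pan above the hopper, and the reagent bottle is clear. Pour slowly.

```bash
python3 - <<'E'
from plan import *
DY=d(60); f=np.array([np.cos(DY),np.sin(DY)])
for p,b,z,v in((8,-.02,.20,.12),(25,-.022,.185,.08),(40,-.022,.18,.08),(58,-.022,.18,.08)):
    try: lin(S([*(H+b*f),z],DY,p,LIP),v)
    except r.IKError as e: print("IK",p,e); r.movep(*S([*(H+b*f),z],DY,p,LIP))
    st(p)
r.dwell(.5)
lin(S([*(H-.022*f),.23],DY,45,LIP),.15)
lin(S([*(H-.06*f),.26],DY,0,LIP),.2); st("back")
c=r.camera("top");a=cv2.resize(c["image"][90:250,250:420,::-1],None,fx=2.3,fy=2.3,interpolation=cv2.INTER_CUBIC)
c=r.camera("scene");b=cv2.resize(c["image"][120:280,140:310,::-1],None,fx=2.3,fy=2.3,interpolation=cv2.INTER_CUBIC)
cv2.imwrite("pics/s4.png",np.hstack([a,b]))
E
```

```text
8 t 22.17 p [ 0.5673 -0.3002  0.2826] w 0.0154 F [-0.2 -0.1 -1.7] M [-0.34  0.1  -0.  ] g 55.0
25 t 22.73 p [ 0.5805 -0.2777  0.3003] w 0.0157 F [ 0.5 -1.3 -2.8] M [-0.1  -0.03 -0.03] g 55.0
40 t 23.35 p [ 0.5975 -0.2489  0.3177] w 0.0157 F [ 0.3  0.6 -0.8] M [ 0.23 -0.2  -0.01] g 55.0
58 t 24.1 p [ 0.6207 -0.2091  0.3318] w 0.0157 F [-0.2 -0.4 -1. ] M [ 0.47 -0.29  0.02] g 55.0
back t 26.04 p [ 0.5431 -0.3431  0.3236] w 0.0155 F [ 0.4  0.4 -0.2] M [-0.38  0.12  0.04] g 55.0
```

View pics/s4.png

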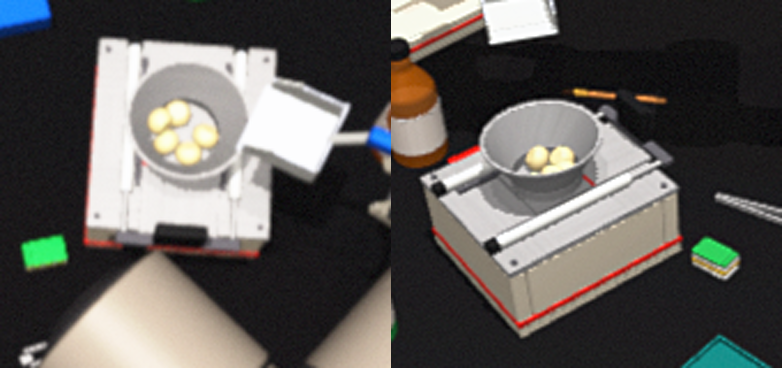

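All five pieces sit in the hopper over the closed shutter and the pan is empty. Now I return the scoop.

```bash
python3 - <<'E'
from plan import *
Y=1.65
r.movep(*S([*SC,.20],Y,0)); lin(S([*SC,.016],Y,0),.2); st("low")
for z in np.arange(.010,-.003,-.0015):
    lin(S([*SC,z],Y,0),.03); r.dwell(.05)
    if r.get_obs()["ft_force"][2]>1.5: break
print(z); st("down")
r.grip(.05); P=r.get_obs(); zt=R.from_quat(np.roll(P["tool_rot"],-1)).as_matrix()[:,2]
Q=S([*SC,z],Y,0); lin((Q[0]-.14*zt,Q[1]),.2); st("off")
G=H-.122*np.array([np.cos(MY),np.sin(MY)]);print("G",G)
q=quat([0,0,-1],[np.cos(MY),np.sin(MY),0]); r.grip(.044); r.movep([*G,.24],q); r.dwell(.15)
im,c=wrist("w_g"); st()
# scene/top/wrist montage
s=r.camera("scene")["image"][:,:,::-1]; 
cv2.imwrite("pics/s5.png",np.hstack([cv2.resize(im[:,:,::-1],(400,300)),cv2.resize(s[120:330,140:420],(400,300))]))
m=[onz(c,p,.16) for p in((0,0),)]
print("proj grip top corners",np.round(proj(c,[[*(G+np.array([np.cos(MY)*a-np.sin(MY)*b,np.sin(MY)*a+np.cos(MY)*b])),.16] for a,b in((-.008,-.028),(.008,-.028),(.008,.028),(-.008,.028))])*400/560,0).tolist())
E
```

```text
low t 29.03 p [0.6767 0.1365 0.0818] w 0.0158 F [-0.4  0.2 -0.5] M [-0.4  -0.12  0.01] g 55.0
0.004000000000000002
down t 30.63 p [0.6761 0.1367 0.0689] w 0.0154 F [-0.7 -0.5  2.7] M [ 0.17 -0.12  0.08] g 55.0
off t 32.23 p [0.6789 0.0893 0.1986] w 0.0498 F [ 0.3  0.9 -0.7] M [-0.24 -0.11  0.03] g 0.0
G [ 0.52052945 -0.15668463]
 t 33.92 p [ 0.5211 -0.156   0.2395] w 0.0435 F [-0.1 -0.2  0. ] M [ 0.01 -0.09  0.01] g 0.0
proj grip top corners [[194.0, 183.0], [210.0, 183.0], [211.0, 128.0], [194.0, 128.0]]
```

View pics/s5.png

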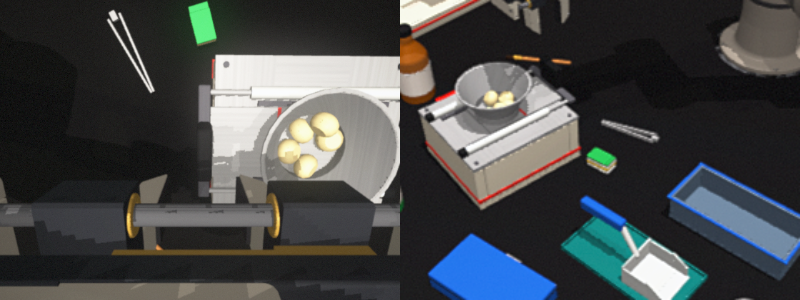

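The scoop stands upright in the tray. The red line shows at full-image (392,157) inside the throat. I check its offset, then grip and pull.

```bash
cat > red.py <<'E'
from plan import *
ux=np.array([np.cos(MY),np.sin(MY)]);uy=np.array([-ux[1],ux[0]])
def mx(p): return np.array([(p-H)@ux,(p-H)@uy])
def red(im,c,box=None):
    h=cv2.cvtColor(im,cv2.COLOR_RGB2HSV);m=cv2.inRange(h,(0,140,80),(8,255,255))|cv2.inRange(h,(172,140,80),(180,255,255))
    n,l,s,cen=cv2.connectedComponentsWithStats(m)
    for i in range(1,n):
        if s[i,4]>12: print(" red",s[i].tolist(),np.round(cen[i],1),"melter xy at .1045",np.round(mx(onz(c,cen[i],.1045)),4))
E
python3 - <<'E'
from red import *
G=H-.122*ux; q=quat([0,0,-1],[*ux,0])
im,c=wrist("w_g2");red(im,c)
lin(([*G,.125],q),.12); st("down")
r.grip(.010,15); st("grip15"); r.dwell(.1); st()
o=r.get_obs();print("mx",mx(o["position"][:2]))
r.grip(.005,40); st("grip40")
im,c=wrist("w_g3");red(im,c)
for k in(.02,.04,.06,.072):
    lin(([*(G-k*ux),.125],q),.06); st(k)
r.dwell(.2);print("mx",mx(r.get_obs()["position"][:2]));im,c=wrist("w_g4");red(im,c)
e=[(G*0+H+ux*-.11+uy*b) for b in(-.05,0,.05)];print("deck edge px",np.round(proj(c,[[*p,.1] for p in e])).tolist())
s=r.camera("scene")["image"][:,:,::-1]
cv2.imwrite("pics/s6.png",np.hstack([cv2.resize(im[60:330,100:460,::-1],(500,375),interpolation=cv2.INTER_CUBIC),cv2.resize(s[150:250,170:250],(300,375),interpolation=cv2.INTER_CUBIC)]))
E
```

```text
red [297, 82, 3, 27, 50] [297.6  92.9] melter xy at .1045 [-0.1109  0.0868]
 red [389, 151, 5, 11, 36] [391.  155.2] melter xy at .1045 [-0.0331  0.0378]
down t 35.13 p [ 0.521  -0.1569  0.1257] w 0.0442 F [-0.5  0.2  0.1] M [-0.02 -0.09  0.01] g 0.0
grip15 t 35.69 p [ 0.5213 -0.1568  0.1252] w 0.016 F [ 4.7  0.2 -0.6] M [ 0.01 -0.58 -0.04] g 15.0
 t 35.79 p [ 0.5213 -0.1568  0.1252] w 0.0158 F [ 5.4 -0.6 -0.8] M [ 0.03 -0.68 -0.12] g 15.0
mx [-1.21223380e-01 -3.25415365e-05]
grip40 t 36.01 p [ 0.521  -0.1568  0.1252] w 0.0158 F [ 5.3 -0.7  0.2] M [ 0.02 -0.73 -0.28] g 40.0
 red [301, 69, 6, 39, 115] [302.5  87.5] melter xy at .1045 [-0.1123  0.0834]
 red [445, 173, 14, 53, 349] [451.4 196.7] melter xy at .1045 [-0.0339  0.0294]
0.02 t 36.54 p [ 0.5009 -0.154   0.1252] w 0.0159 F [5.9 1.8 0.2] M [ 0.04 -0.83 -0.28] g 40.0
0.04 t 37.02 p [ 0.4814 -0.1513  0.1252] w 0.0158 F [ 7.7  1.8 -1.8] M [ 0.2  -0.98 -0.24] g 40.0
0.06 t 37.51 p [ 0.462  -0.1487  0.1252] w 0.0163 F [ 9.3  2.9 -2.1] M [ 0.37 -1.21 -0.21] g 40.0
0.072 t 37.86 p [ 0.4503 -0.147   0.1252] w 0.0158 F [10.6  3.2 -2.4] M [ 0.4  -1.25 -0.24] g 40.0
mx [-0.192686    0.00045016]
 red [397, 69, 17, 63, 354] [402.3  97.2] melter xy at .1045 [-0.135   0.0794]
 red [439, 173, 19, 97, 663] [448.  220.1] melter xy at .1045 [-0.1051  0.017 ]
deck edge px [[422.0, 325.0], [432.0, 247.0], [443.0, 157.0]]
```

View pics/s6.png

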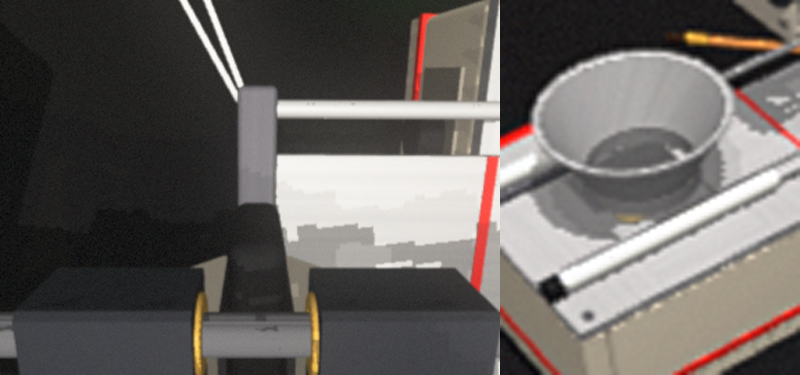

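The wax has dropped: the hopper is empty and the plate is mostly out. The red line, at full-image (448,220), still sits about 3 mm inside the deck edge. I move the rest of the way and zoom in on the line and edge.

```bash
python3 - <<'E'
from red import *
G=H-.122*ux; q=quat([0,0,-1],[*ux,0])
lin(([*(G-.0755*ux),.125],q),.03); r.dwell(.3); st();print("mx",mx(r.get_obs()["position"][:2]));im,c=wrist("w_g5");red(im,c)
s=r.camera("scene")["image"][:,:,::-1];t=r.camera("top")["image"][:,:,::-1]
f=lambda a,w,h:cv2.resize(a,(w,h),interpolation=cv2.INTER_CUBIC)
cv2.imwrite("pics/s7.png",np.vstack([np.hstack([f(im[100:290,370:500,::-1],400,590)[:300*2],f(s[160:220,215:275],400,590)])]))
E
```

```text
t 38.73 p [ 0.4471 -0.1466  0.1252] w 0.0157 F [10.7  2.7 -2.4] M [ 0.36 -1.34 -0.24] g 40.0
mx [-0.19611974  0.00049376]
 red [401, 69, 18, 63, 369] [407.   97.5] melter xy at .1045 [-0.1362  0.0793]
 red [439, 173, 19, 97, 663] [448. 220.] melter xy at .1045 [-0.1085  0.0171]
```

View pics/s7.png

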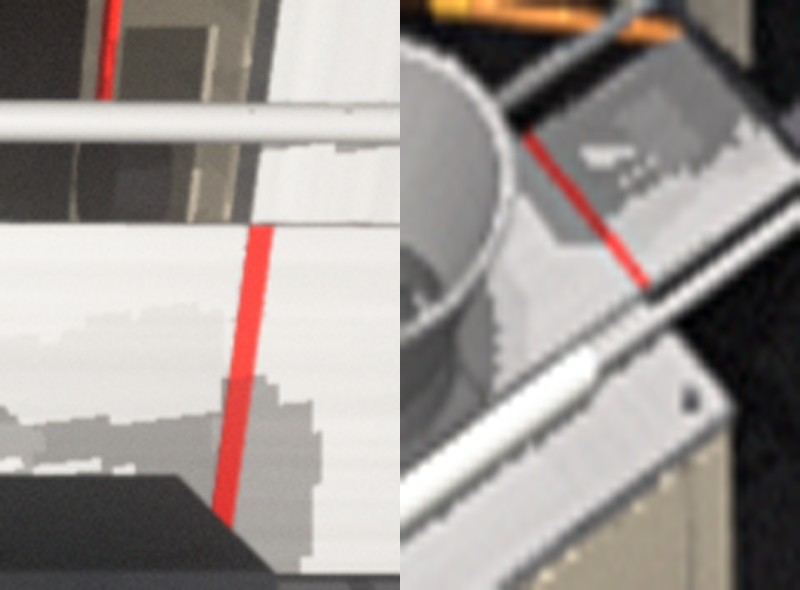

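The red line runs crop (261,226)→(223,525) and the deck's top edge (276,0)→(262,150). I compare them numerically at their own heights, across the 4.5 mm step.

```bash
python3 - <<'E'
from red import *
im,c=wrist("w_g6"); F=lambda u,v:(370+u/3.077,100+v/3.105)
for n,z,P in(("deck",.1,((276,0),(269,75),(262,150))),("red",.1045,((261,226),(242,375),(223,525)))): print(n,[np.round(mx(onz(c,F(*p),z)),4).tolist() for p in P])
g=im.astype(int)
for v in(110,125,150,160): print(v,g[v,440:466].sum(1).tolist())
t=r.camera("top");cv2.imwrite("pics/tfin.png",t["image"][:,:,::-1])
E
```

```text
deck [[-0.1083, 0.0782], [-0.1079, 0.0665], [-0.1074, 0.0544]]
red [[-0.1082, 0.0424], [-0.1081, 0.0167], [-0.1081, -0.0114]]
110 [479, 368, 355, 352, 361, 360, 354, 358, 364, 375, 383, 407, 379, 296, 277, 273, 267, 266, 275, 427, 632, 689, 694, 695, 694, 691]
125 [334, 342, 337, 338, 337, 329, 332, 358, 385, 419, 390, 294, 273, 285, 287, 274, 292, 422, 641, 693, 696, 696, 697, 692, 694, 700]
150 [349, 352, 350, 350, 369, 405, 420, 377, 299, 284, 278, 293, 298, 350, 520, 685, 699, 701, 698, 700, 697, 700, 709, 710, 714, 714]
160 [371, 367, 389, 404, 421, 407, 334, 290, 289, 285, 279, 296, 410, 604, 691, 702, 700, 698, 699, 697, 703, 709, 714, 716, 720, 713]
```

The deck edge measures -0.1080 and the red line -0.1081, so they are level within about 0.3 mm. The arm's travel gives the same answer. Handing in.

```bash
python3 - <<'E'
from plan import *
st(); print(r.close_job())
E
```

```text
t 38.98 p [ 0.4471 -0.1466  0.1252] w 0.016 F [10.7  3.6 -2.5] M [ 0.4  -1.33 -0.25] g 40.0
the job is handed in; nothing more can be done
None
```

The job is handed in at 39 s: all five wax pieces went into the hopper by scoop and dropped into the tank, the scoop is back upright on its tray, and the arm is holding the shutter with its red line level with the deck edge to about 0.3 mm by camera.

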